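# Hang the tool holder on the two pins of the sloping rack

## Task

Pick up the aluminium tool holder lying on the bench and hang it on the sloping wooden rack: both steel pins go through its two slots at once, with its slotted edge uppermost. Push it fully home by hand until its plate lies flush on the sloping face, then let go; leave the other things on the bench where they are.

Things in the scene. Friction and masses are not known exactly. Their poses are not given: they have to be found in the camera images.
- holder: Tool holder, loose, about 0.3 kg, flat on the bench: aluminium plate 80 (x) by 210 (y) by 5 mm. Origin: centre of the plate's underside; z out of its front, x towards its slotted edge (uppermost when hung). Two through slots centred at x = +20, y = -85 and +85 mm, 14 mm long in x, 10.5 mm wide in y. Four 8 mm pegs along the other edge, at x = -28, y = -90, -60, 60, 90 mm, tops 27 mm above the underside.
- holder_grip (a point): Centre of the top of the holder's wooden grip block, 57 mm straight above the holder's origin, axes as the holder's. The block is 44 mm long (x) and 18 mm wide (y) and stands on the plate's front: grasp it across its 18 mm.
- rack_face (a point): Point on the sloping face of the fixed wooden rack, 100 mm above the bench. z: square out of the face, 30 degrees from vertical, leaning to the robot's side; x: up the slope; y: level. The face is 270 mm wide (y) and runs from x = -80 to +90 mm. When hung, the holder's origin lies here, axes parallel, but for the pin bar's sideways shift in y and up to 3 mm of play in x.
- groove_mid (a point): Middle of the level groove in the face, at x = +20 mm, y = 0 from rack_face, axes alike. In it a flush steel bar carries two round-ended steel pins, 8 mm thick, 170 mm apart in y, standing square to the face and rising 23 mm. The bar is clamped, rigid, its middle anywhere from y = -9 to +9 mm of this point: no reading tells where, so look or feel for the pins.
- seed_tray: Bystander, to be left alone: green plastic seed tray, 120 x 300 x 50 mm, with cells.
- planter: Bystander, to be left alone: white ceramic planter, 110 mm across, 110 mm high.
- dibber: Bystander, to be left alone: dark brown wooden dibber, 200 mm long, 30 mm thick, lying with its length along its x axis; origin under its middle.
- rake: Bystander, to be left alone: yellow plastic hand rake, about 245 mm long, lying on the bench.
- mug: Bystander, to be left alone: tin mug, 80 mm across, 75 mm high.
- boot_brush: Bystander, to be left alone: wooden boot brush, 160 x 50 x 40 mm.
- saucer: Bystander, to be left alone: terracotta saucer, 140 mm across, 20 mm high.
Things that resemble listed ones, but are neither listed nor needed, are in the scene too. What is shaped like the holder but orange is not meant.

How it is judged (in metres and radians):
On the way, in this order (a step that is already met when the one before it is completed fails the run):
1. the holder is lifted clear of the bench (height (world z) of holder above 0.08 m), for 0.1 s.
2. the holder is flush on the face with both pins through, while the fingers still touch it (x of holder in the frame of rack_face between -0.007 and 0.007 m and y of holder in the frame of rack_face between -0.014 and 0.014 m and z of holder in the frame of rack_face between -0.003 and 0.003 m and angle between the z axis of holder and the z axis of rack_face, either way round below 0.04 rad and angle between the x axis of holder and the x axis of rack_face, either way round below 0.06 rad and contact force between the fingers and holder above 0.5 N), for 0.1 s.
At the end, for the whole second after the job is handed in: The released holder rests on both pins, slotted edge up: underside within 3 mm of the face, parallel within 0.04 rad, its x axis within 0.06 rad of the slope, origin within 7 mm of rack_face along x and 14 mm along y (fits any position of the pin bar) (x of holder in the frame of rack_face between -0.007 and 0.007 m and y of holder in the frame of rack_face between -0.014 and 0.014 m and z of holder in the frame of rack_face between -0.003 and 0.003 m and angle between the z axis of holder and the z axis of rack_face, either way round below 0.04 rad and angle between the x axis of holder and the x axis of rack_face, either way round below 0.06 rad and linear speed of holder below 0.02 m/s and contact force between the fingers and holder below 0.1 N); the robot touches nothing.
It fails at once if a bystander is shifted by more than 30 mm (distance of any of seed_tray, planter, dibber, rake, mug, boot_brush, saucer from where it was at the start of the episode above 0.03 m).
It also fails if it takes over 51 s, if anything falls off the work surface, if the arm or the gripper's body presses on something with over 40 N, if the wrist force passes 120 N, or if a joint passes its speed limit or range.

## Robot

A 6-joint arm with a two-finger parallel gripper is mounted at the origin on the work surface. World frame = base frame: x ahead of the robot, y to its left, z up, the work surface at z = 0. Lengths are in mm, angles in rad, forces in N, time in s.
With the tool pointing down it reaches from about 275 to 825 mm from the base axis. Payload 5.2 kg.
Tool frame: the origin (TCP) lies on the centre line of the jaws, within the pads' length; the fingertips stand 8 mm ahead of it and the grasp point (between the pads) lies 11 mm behind it (env.tcp_to_tips is the distance from the TCP to the fingertips, in mm); z points along the fingers, y is the direction in which the jaws open and shut (so a half turn about z gives the same grasp; the last joint's range is limited). The gripper opens to 93 mm and grips with 3 to 60 N. Pads are 15 mm wide; open, the fingers measure 128 mm over their backs; the gripper's body (75 mm by 188 mm) begins 65 mm behind the grasp point.
Start: joints at [-1.525, 0.259, 1.535, -0, 1.348, -0.203], TCP at [135.454, -533.064, 226.653] pointing down, gripper open.
Joint ranges: [-3.14, 3.14], [-0.91, 2.08], [0.19, 2.58], [-1.22, 4.36], [0.22, 2.71], [-3.12, 3.12]. Speed limits (rad/s): [2.57, 2.57, 3.14, 3.14, 3.14, 3.14].

## Interface

Orientations are given as [roll, pitch, yaw] about the fixed x, y, z axes, in that order (R = Rz(yaw) Ry(pitch) Rx(roll)).
In Python, from rig import env, imaging, order gives the robot as it stands. Calls block until the motion is done:
- env.movep(position, orientation): joint-space move of the TCP to a pose.
- env.move_straight(position, rot=None, v=150, stop_force=None): straight line of the TCP; rot=None keeps the orientation; v is the mean speed in mm/s. With stop_force (N) it stops when the force on the tool has changed by that much, and returns True; else False.
- env.goto_joints(angles): joint-space move.
- env.ungrasp() and env.close(grasp_force=None): open the fingers fully, or close them until they stop; grasp_force is the grip in N (None keeps the last).
- env.hold(seconds).
- env.inverse_kinematics(position, orientation): joint angles nearest the present ones, or None.
- imaging.get_image(name): name is "side" or "top" or "wrist"; returns a dict with "img" (400x640x3 uint8, red, green, blue), "z_map" (400x640 float32, mm along the optical axis (not along the pixel's ray), 0 where there is no reading), "fx", "fy", "cx", "cy" (pixels), "k1" (the pictures are not rectified: a ray, as slopes to the right and down, at radius r is drawn at 1 + k1 r^2 times it, then the intrinsics apply), "T" (4x4, takes a point from camera to world coordinates); the wrist camera has in their place "T_tool_cam" (4x4, takes a point from camera to tool coordinates, whose origin is the TCP and whose axes are the flange's). Camera axes: x right, y up, looking along -z (the intrinsics and any distortion apply to the point x, -y, -z); pixel columns grow to the right and rows downward; lengths in mm; the calibration is good to about 2 mm. A picture is of the moment at which its call begins: read the wrist's pose just before it.
A pose or a line that the arm cannot do raises env.MotionError and nothing moves.
- order.finish_job(): hands the job in, once; it reports no verdict.
Readings, each from a call of its own:
- env.read_time(): time.
- env.read_qpos(): joint angles.
- env.read_dq(): joint speeds.
- env.read_tau(): joint torques, N m.
- env.read_position(): TCP position.
- env.read_ee_rot(): TCP orientation.
- env.read_contact_force(): force on the tool from outside, world axes, zero at the start.
- env.read_ft_torque(): the same for the moment, N m.
- env.read_opening(): finger opening in mm.
Only numpy, scipy, OpenCV 4.12 (cv2) and the standard library are available. Lean on these libraries where they do the work, as an engineer would, in place of code of your own. Each camera call takes 0.05 s, during which the arm holds its last target. There are 200 camera calls.

## Working session

There is one attempt and no reset: what is moved stays moved. The work goes in short steps, each a Python script; the robot and the scene stay as the last script left them, time stands still between calls to the robot, and variables do not carry over. Pictures are saved under pics/ and viewed, on a budget of 10 in all, crops included, one or two more only if the job needs it, and the job is handed in when it is done.

```bash
mkdir -p pics
cat > h.py <<'E'
import numpy as np, cv2
from scipy.spatial.transform import Rotation as Ro
from rig import env, imaging, order
def rot(e): return Ro.from_euler('xyz',e).as_matrix()
def eul(R): return Ro.from_matrix(R).as_euler('xyz')
def camT(d,pose=None):
    if 'T' in d: return np.array(d['T'])
    T=np.eye(4);T[:3,:3]=rot(pose[1]);T[:3,3]=pose[0];return T@np.array(d['T_tool_cam'])
def dirs(d,uv):
    uv=np.atleast_2d(np.array(uv,float))
    K=np.array([[d['fx'],0,d['cx']],[0,d['fy'],d['cy']],[0,0,1.]])
    p=cv2.undistortPoints(uv.reshape(-1,1,2),K,np.array([d['k1'],0,0,0.])).reshape(-1,2)
    return np.c_[p[:,0],-p[:,1],-np.ones(len(p))]
def ray(d,T,uv): return T[:3,3], dirs(d,uv)@T[:3,:3].T
def onplane(d,T,uv,p0,n):
    o,r=ray(d,T,uv); n=np.array(n,float)
    return o+r*(((np.array(p0)-o)@n)/(r@n))[:,None]
def cloud(d,T):
    v,u=np.nonzero(d['z_map']>0); z=d['z_map'][v,u]
    return (dirs(d,np.c_[u,v])*z[:,None])@T[:3,:3].T+T[:3,3],u,v
def wrist():
    pose=(np.array(env.read_position()),np.array(env.read_ee_rot()))
    d=imaging.get_image('wrist'); return d,camT(d,pose)
def save(n,img,s=1.): cv2.imwrite('pics/'+n,cv2.resize(np.ascontiguousarray(img[:,:,::-1]),None,fx=s,fy=s,interpolation=cv2.INTER_CUBIC))
E
python3 - <<'E'
from h import *
import pickle
for n in('top','side'):
    d=imaging.get_image(n); pickle.dump(d,open(n+'.pkl','wb')); save(n+'.png',d['img'],1.25); print(n,d['T'],d['fx'],d['k1'])
print(env.read_time())
E
```

```text
top [[ 2.18078322e-02  9.91325268e-01 -1.29609532e-01  3.86338588e+02]
 [-9.99754464e-01  2.11142589e-02 -6.72311074e-03 -2.45629799e+01]
 [-3.92818034e-03  1.29724325e-01  9.91542318e-01  1.15343154e+03]
 [ 0.00000000e+00  0.00000000e+00  0.00000000e+00  1.00000000e+00]] 365.9124034613256 0.0012025251966934845
side [[-8.26243634e-01  3.62396653e-01 -4.31265722e-01  8.41206314e+00]
 [-5.63310646e-01 -5.29365593e-01  6.34391981e-01  7.40318575e+02]
 [ 1.60429574e-03  7.67098908e-01  6.41526844e-01  8.67363619e+02]
 [ 0.00000000e+00  0.00000000e+00  0.00000000e+00  1.00000000e+00]] 390.7947582024001 -0.07065605301704565
0.1
```

View pics/top.png

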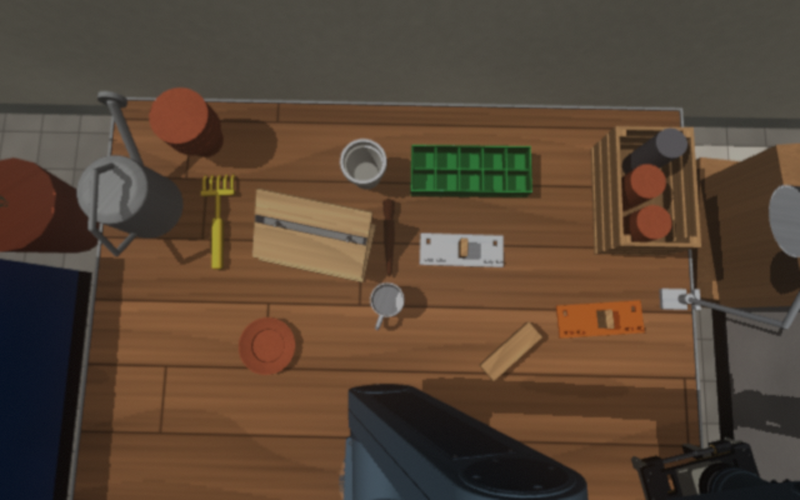

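View pics/side.png

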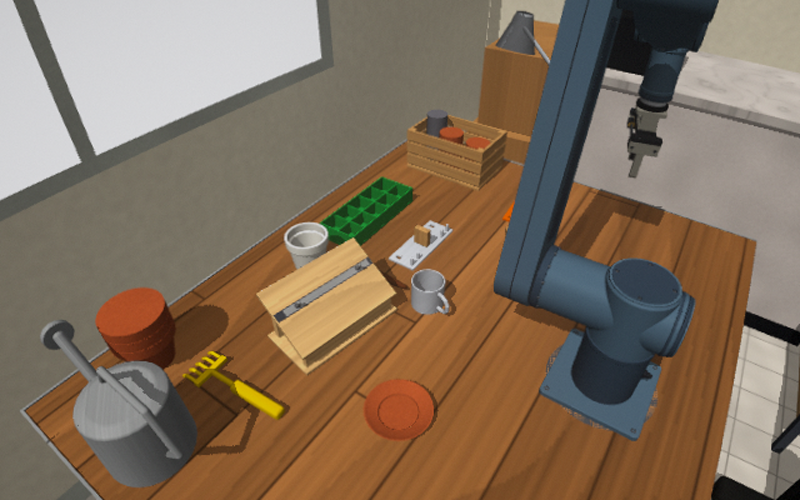

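Candidates in the top view (800-px scale): bright aluminium holder at (461,250), with slots on its far edge, and an orange look-alike at (600,319), which is excluded. The plain wood block at (513,350) is the boot brush. The rack is at (313,237), with the groove from (255,220) to (367,240). The dibber at (390,237) and mug at (386,300) stand between the holder and the rack. I choose the aluminium holder and measure it and the rack next.

Run:
```python
from h import *
import pickle
d=pickle.load(open('top.pkl','rb'));T=camT(d)
hsv=cv2.cvtColor(d['img'],cv2.COLOR_RGB2HSV)
m=((hsv[...,1]<50)&(hsv[...,2]>120)).astype(np.uint8); roi=np.zeros_like(m); roi[178:222,325:412]=1; m&=roi
m=cv2.morphologyEx(m,cv2.MORPH_CLOSE,np.ones((9,9)))
c=max(cv2.findContours(m,0,cv2.CHAIN_APPROX_NONE)[0],key=cv2.contourArea)
P=onplane(d,T,c.reshape(-1,2),[0,0,5],[0,0,1])
print('holder',cv2.minAreaRect(P[:,:2].astype(np.float32)))
for n in('top','side'):
    d=pickle.load(open(n+'.pkl','rb'));T=camT(d)
    X,u,v=cloud(d,T)
    s=(abs(X[:,0]-560)<110)&(abs(X[:,1]-205)<180)&(X[:,2]>35)&(X[:,2]<180)
    X=X[s];best=0;rng=np.random.default_rng(0)
    for _ in range(500):
        a=X[rng.choice(len(X),3,False)];nn=np.cross(a[1]-a[0],a[2]-a[0]);nn/=np.linalg.norm(nn)+1e-9;nn*=np.sign(nn[2])
        if abs(nn[2]-.866)>.08: continue
        k=abs((X-a[0])@nn)<3
        if k.sum()>best: best=k.sum();B=k
    Q=X[B];c0=Q.mean(0);nn=np.linalg.svd(Q-c0,full_matrices=False)[2][2];nn*=np.sign(nn[2])
    yv=np.cross([0,0,1],np.cross(nn,[0,0,1]));
    yv=np.cross(nn,[0,0,1]);yv/=np.linalg.norm(yv);yv*=np.sign(yv[1]);xv=np.cross(yv,nn)
    q=np.c_[(Q-c0)@xv,(Q-c0)@yv]; r=cv2.minAreaRect(q.astype(np.float32))
    print(n,len(X),best,'n',nn,'tilt',np.degrees(np.arccos(nn[2])),'yaw',np.degrees(np.arctan2(-nn[1],-nn[0])),'rect',r,'ctr',c0+xv*r[0][0]+yv*r[0][1],Q[:,2].min(),Q[:,2].max())
```

```text
holder ((561.5693359375, -173.40591430664062), (210.13992309570312, 81.64127349853516), 89.42095184326172)
top 5047 4408 n [-0.48845995  0.09400998  0.86750735] tilt 29.829743186998883 yaw -10.894052569923435 rect ((-8.335197448730469, -20.998306274414062), (180.44757080078125, 312.4018859863281), 0.05443647876381874) ctr [563.95719072 171.60191778 100.95472321] 57.95964792478799 147.28972940811036
side 5758 4868 n [-0.49126428  0.0938988   0.86593442] tilt 30.010424414441474 yaw -10.820831604952152 rect ((-7.427642822265625, -28.162017822265625), (188.83273315429688, 306.9573974609375), 0.23158539831638336) ctr [563.12381518 178.25844145  98.74984531] 51.09602115066991 147.13875842845948
```

Run:
```python
from h import *
import pickle
print(env.read_ee_rot())
for y in(-.01,np.pi-.01,-np.pi+.01): print(y,env.inverse_kinematics([561,-173,230],[np.pi,0,y]))
q=env.inverse_kinematics([540,-173,260],[np.pi,0,-.01])
env.movep([540,-173,260],[np.pi,0,-.01])
d,T=wrist();pickle.dump((d,T),open('w1.pkl','wb'));print(d['T_tool_cam'],d['fx'],d['k1']);save('w1.png',d['img'])
print(env.read_time())
```

```text
[-3.13999355e+00 -3.32136510e-04  2.48801671e-01]
-0.01 [-4.88998133e-01  3.23081154e-01  1.43781935e+00 -4.44089210e-16
  1.38069215e+00  1.09179819e+00]
3.1315926535897933 [-0.48899813  0.32308115  1.43781935  0.          1.38069215 -2.04979446]
-3.1315926535897933 [-0.48899813  0.32308115  1.43781935  0.          1.38069215 -2.06979446]
[[-5.49793873e-04  9.63358246e-01  2.68217426e-01  7.33641205e+01]
 [ 9.99999793e-01  6.19002670e-04 -1.73469591e-04 -1.01962239e+00]
 [-3.33140663e-04  2.68217275e-01 -9.63358387e-01 -1.57533833e+02]
 [ 0.00000000e+00  0.00000000e+00  0.00000000e+00  1.00000000e+00]] 293.113344175229 -0.05572442539204616
2.1083
```

View pics/w1.png

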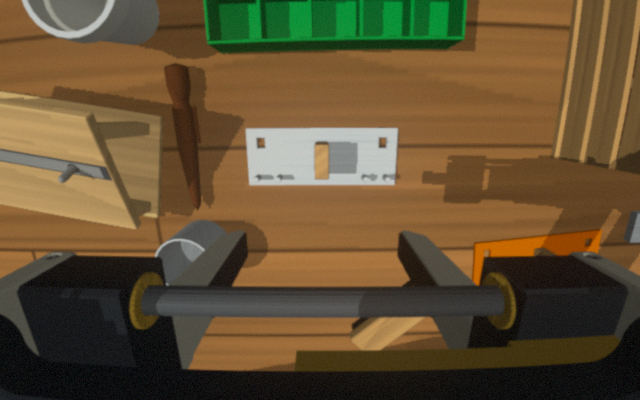

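The close view confirms the choice: bare aluminium plate, slots at (260,143) and (383,143) on the far edge, pegs at row 178 on the near edge, grip block at (321,160). I grasp-plan from this and look at the rack now.

Run:
```python
from h import *
import pickle
d,T=pickle.load(open('w1.pkl','rb'))
hsv=cv2.cvtColor(d['img'],cv2.COLOR_RGB2HSV)
m=((hsv[...,1]<50)&(hsv[...,2]>110)).astype(np.uint8); roi=np.zeros_like(m); roi[115:195,235:410]=1; m&=roi
m=cv2.morphologyEx(m,cv2.MORPH_CLOSE,np.ones((15,15)))
c=max(cv2.findContours(m,0,cv2.CHAIN_APPROX_NONE)[0],key=cv2.contourArea)
print('holder',cv2.minAreaRect(onplane(d,T,c.reshape(-1,2),[0,0,5],[0,0,1])[:,:2].astype(np.float32)))
X,u,v=cloud(d,T); s=(abs(X[:,0]-561)<40)&(abs(X[:,1]+173)<40)&(abs(X[:,2]-57)<3); print('grip',np.median(X[s],0),X[s].min(0),X[s].max(0))
n=np.array([-.4911,.0942,.866]);n/=np.linalg.norm(n)
y=np.cross(n,[0,0,1]);y/=np.linalg.norm(y);y*=np.sign(y[1]);x=np.cross(y,n);print(x,y)
R=np.c_[x,-y,-n]
env.movep(np.array([564,178,100])+80*n,eul(R))
d,T=wrist();pickle.dump((d,T),open('w2.pkl','wb'));save('w2.png',d['img']);print(env.read_time(),env.read_qpos())
```

```text
holder ((561.8305053710938, -172.19125366210938), (210.95472717285156, 78.93191528320312), 89.33837890625)
grip [ 561.55407765 -172.68708163   56.55603798] [ 539.6750613  -180.4789595    54.15176729] [ 583.42288805 -163.89147099   58.70488626]
[ 0.85049154 -0.16313644  0.50005063] [ 0.18838009  0.9820962  -0.        ]
3.55 [ 0.28744178  0.11949195  1.99497156 -0.42389455  0.59500369  2.35036804]
```

View pics/w2.png

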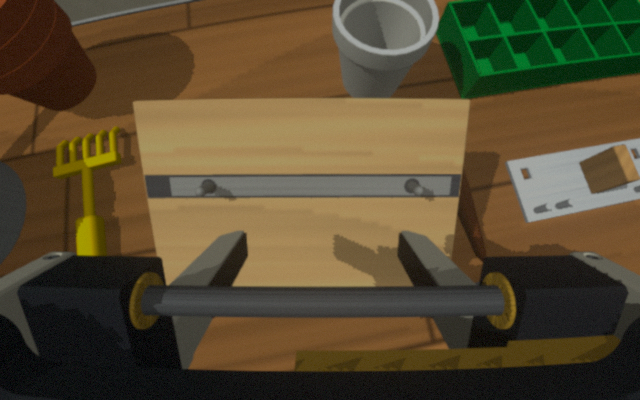

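Run:
```python
from h import *
import pickle
d,T=pickle.load(open('w2.pkl','rb'))
X,u,v=cloud(d,T)
s=(u>175)&(u<440)&(((v>110)&(v<165))|((v>205)&(v<228)&(u>255)&(u<390)))
Q=X[s];c0=Q.mean(0);n=np.linalg.svd(Q-c0,full_matrices=False)[2][2];n*=np.sign(n[2])
print('n',n,'tilt',np.degrees(np.arccos(n[2])),'res',np.std((Q-c0)@n))
t=np.hypot(n[0],n[1]);n=np.array([n[0]/t*.5,n[1]/t*.5,np.sqrt(.75)])
y=np.cross(n,[0,0,1]);y/=np.linalg.norm(y);y*=np.sign(y[1]);x=np.cross(y,n);R=np.c_[x,y,n]
L=(X-c0)@R
hsv=cv2.cvtColor(d['img'],cv2.COLOR_RGB2HSV)
m=((hsv[...,1]>60)&(hsv[...,0]<30)&(hsv[...,2]>150)).astype(np.uint8)
E=[]
for r in(110,130,150,210,225):
    k=np.nonzero(m[r,100:500])[0]+100; print(r,k.min(),k.max())
    p=(onplane(d,T,[[k.min(),r],[k.max(),r]],c0,n)-c0)@R;print(p.round(1))
for cc in (200,300,400):
    col=m[85:235,cc];k=np.nonzero(col)[0]+85; g=np.nonzero(m[165:205,cc]==0)[0]+165
    print('col',cc,k.min(),g.min(),g.max(),((onplane(d,T,[[cc,k.min()],[cc,g.min()],[cc,g.max()]],c0,n)-c0)@R).round(1))
for a,b in((185,250),(390,450)):
    s=(u>a)&(u<b)&(v>165)&(v<205)&(L[:,2]>6); print('pin pts',s.sum(), L[s].round(1)[np.argsort(-L[s][:,2])][:50:4].tolist())
print('c0',c0,'x',x,'y',y)
save('w2c.png',d['img'][160:215,140:470],2.4)
pickle.dump((c0,R),open('plane.pkl','wb'))
```

```text
n [-0.48906528  0.09367423  0.86720256] tilt 29.864831008628006 res 0.6799732718925083
110 135 467
[[  34.5  140.2    0. ]
 [  33.5 -125.     0. ]]
130 137 465
[[  18.8  140.9   -0. ]
 [  17.9 -125.1   -0. ]]
150 111 463
[[   2.9  166.2   -0. ]
 [   1.8 -125.3    0. ]]
210 150 455
[[ -49.4  140.3   -0. ]
 [ -49.7 -124.7    0. ]]
225 153 454
[[ -63.3  139.9    0. ]
 [ -63.5 -125.5   -0. ]]
col 200 100 174 198 [[ 41.   86.1   0. ]
 [-17.9  92.1   0. ]
 [-38.6  94.5   0. ]]
col 300 99 173 197 [[ 40.9   7.4  -0. ]
 [-17.4   8.6  -0. ]
 [-37.9   9.   -0. ]]
col 400 99 173 197 [[ 41.1 -70.6   0. ]
 [-17.4 -74.3  -0. ]
 [-38.  -75.7  -0. ]]
pin pts 163 [[-26.8, 86.0, 23.4], [-27.7, 85.4, 23.1], [-26.9, 84.6, 22.9], [-29.3, 85.7, 22.9], [-27.7, 87.2, 22.7], [-27.8, 84.9, 22.6], [-25.5, 84.7, 22.5], [-26.2, 86.3, 22.4], [-27.9, 82.7, 22.3], [-28.7, 82.8, 22.1], [-28.0, 81.2, 22.0], [-27.2, 88.2, 21.9], [-26.4, 84.3, 21.6]]
pin pts 145 [[-28.6, -83.6, 23.7], [-25.6, -84.2, 23.2], [-28.8, -86.1, 23.0], [-27.2, -85.2, 22.9], [-30.4, -84.8, 22.8], [-28.0, -81.5, 22.8], [-28.1, -82.4, 22.5], [-29.7, -82.5, 22.4], [-25.8, -85.4, 22.2], [-25.9, -86.2, 22.0], [-27.5, -86.4, 21.7], [-30.7, -82.8, 21.7], [-27.5, -81.0, 21.6]]
c0 [607.54788882 179.79457622 123.26899619] x [ 0.85056382 -0.16291467  0.5       ] y [ 0.18811766  0.9821465  -0.        ]
```

View pics/w2c.png

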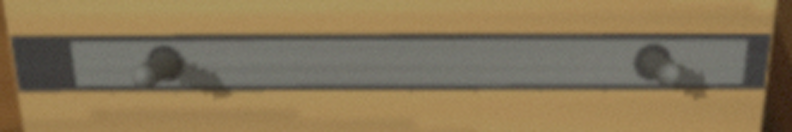

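The pins' round ends are at crop (163,62) and (653,62). Measured 169.5 mm apart, they put the bar about 7 mm to the -y side of the face's centre, which agrees with the unequal dark gaps. Next I grasp, lift, and go to a spot just down-slope of the pins. From there one wrist picture shows slots and pins together.

```bash
cat >> h.py <<'E'
import pickle,os
if os.path.exists('plane.pkl'):
    c0,RR=pickle.load(open('plane.pkl','rb'))
    RT=RR@np.diag([1,-1,-1.])           # tool axes when hung
    O=c0+RR@np.array([-47.8,7.5,0])     # rack_face origin
    YS=0.45-7.5                          # bar shift
    G=22.                                # TCP above holder underside
    def tgt(x,y,z): return O+RR@np.array([x,y,z+G])
    def loc(): return RR.T@(np.array(env.read_position())-O)-np.array([0,0,G])
E
python3 - <<'E'
from h import *
o=[np.pi,0,-.011]
env.movep([561.7,-172.5,110],o)
env.move_straight([561.7,-172.5,G],v=120)
env.close(40); print('open',env.read_opening())
env.move_straight([561.7,-172.5,220],v=200); env.hold(.2); print('open',env.read_opening(),env.read_contact_force())
env.movep(tgt(-45,YS,90),eul(RT))
env.move_straight(tgt(-45,YS,32),v=100)
d,T=wrist();pickle.dump((d,T),open('w3.pkl','wb'));save('w3.png',d['img'],1.25);print(env.read_time(),loc(),env.read_contact_force(),env.read_ft_torque())
E
```

```text
open 18.102424494562662
open 17.68885560159445 [ 0.4598957   0.69667066 -3.95440314]
10.5333 [-44.52773778  -6.99983202  32.26382396] [ 0.48843403 -0.59555629 -3.69158669] [0.13812553 0.57542198 0.05482113]
```

View pics/w3.png

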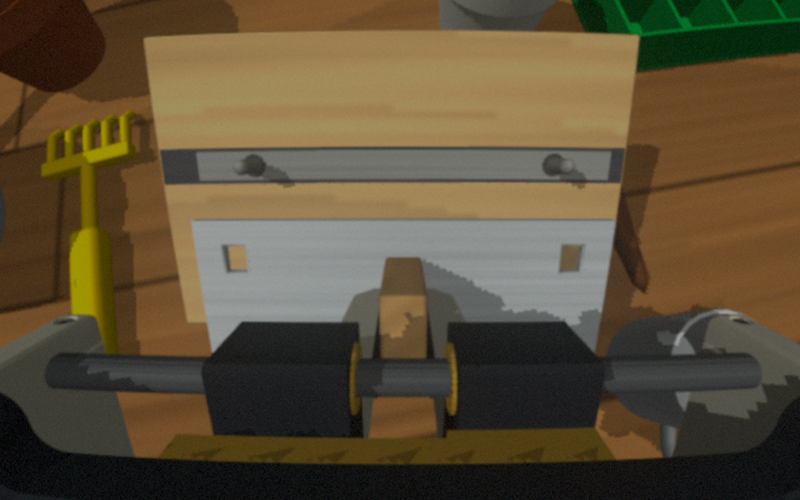

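The picture shows the held plate with slots at about (236,258) and (571,258), its slotted edge at row 220, and the pin ends at (250,165) and (556,165). I compare them in the rack frame.

Run:
```python
from h import *
d,T=pickle.load(open('w3.pkl','rb'))
X,u,v=cloud(d,T);L=(X-O)@RR
s=(u>165)&(u<480)&(v>180)&(v<225)&(abs(L[:,2]-36)<9); A=np.c_[L[s][:,:2],np.ones(s.sum())]
cf=np.linalg.lstsq(A,L[s][:,2],rcond=None)[0]; print('plate top z=',cf,'at centre x-45:',cf@[-45,YS,1],s.sum())
s=(u>210)&(u<420)&(v>60)&(v<110); A=np.c_[L[s][:,:2],np.ones(s.sum())];print('face',np.linalg.lstsq(A,L[s][:,2],rcond=None)[0])
n=RR[:,2]; hsv=cv2.cvtColor(d['img'],cv2.COLOR_RGB2HSV)
alu=((hsv[...,1]<50)).astype(np.uint8)
for a,b in((172,205),(440,475)):
    w=(hsv[190:224,a:b,1]>60)|(hsv[190:224,a:b,2]<75)
    c=max(cv2.findContours(w.astype(np.uint8),0,cv2.CHAIN_APPROX_NONE)[0],key=cv2.contourArea);bb=cv2.boundingRect(c)
    uv=np.array([[a+bb[0]-.5,190+bb[1]+bb[3]/2],[a+bb[0]+bb[2]-.5,190+bb[1]+bb[3]/2],[a+bb[0]+bb[2]/2,190+bb[1]-.5],[a+bb[0]+bb[2]/2,190+bb[1]+bb[3]-.5]])
    print('slot',uv.tolist(),((onplane(d,T,uv,O+n*cf@[-25,YS,1],n)-O)@RR).round(1).tolist())
for a,b in((185,225),(425,465)):
    s=(u>a)&(u<b)&(v>115)&(v<150)&(L[:,2]>19);q=L[s];k=q[:,2]>20; print('pin depth',k.sum(),np.median(q[k],0))
    w=cv2.GaussianBlur(hsv[120:145,a:b,2],(0,0),1.5); i=np.unravel_index(w.argmin(),w.shape); uv=[[a+i[1],120+i[0]]]
    print('pin dark',uv,w.min(),((onplane(d,T,uv,O+n*21,n)-O)@RR).round(1))
for uc in (200,300,430):
    r=np.nonzero(hsv[160:190,uc,1]<50)[0].min()+160; print('edge',uc,r,((onplane(d,T,[[uc,r-.5]],O+n*cf@[-5,YS,1],n)-O)@RR).round(1))
```

```text
plate top z= [ 4.13215700e-03 -1.21631730e-03  3.71774251e+01] at centre x-45: 37.00005307373852 12756
face [-0.00183922  0.0001677   0.08671046]
slot [[181.5, 206.5], [196.5, 206.5], [189.5, 196.5], [189.5, 215.5]] [[-31.0, 93.5, 15.1], [-31.0, 82.6, 15.1], [-23.7, 86.8, 15.1], [-37.7, 88.5, 15.1]]
slot [[447.5, 206.5], [462.5, 206.5], [455.5, 196.5], [455.5, 215.5]] [[-31.2, -95.3, 15.1], [-31.2, -106.3, 15.1], [-23.8, -100.3, 15.1], [-37.9, -102.0, 15.1]]
pin depth 111 [20.11322869 77.18759816 21.87499239]
pin dark [[np.int64(207), np.int64(135)]] 54 [[18.8 67.7 21. ]]
pin depth 114 [ 20.11867312 -91.19700201  21.97035653]
pin dark [[np.int64(442), np.int64(136)]] 60 [[ 18.1 -83.8  21. ]]
edge 200 175 [[-8.1 77.5 15.1]]
edge 300 175 [[-8.3  8.6 15.1]]
edge 430 175 [[ -8.2 -80.5  15.1]]
```

Run:
```python
from h import *
d,T=pickle.load(open('w3.pkl','rb'));n=RR[:,2]
f=lambda uv:((onplane(d,T,uv,O+n*37.1,n)-O)@RR).round(2).tolist()
print(f([[181.5,206.5],[196.5,206.5],[189,196.5],[189,215.5]]));print(f([[447.5,206.5],[462.5,206.5],[455,196.5],[455,215.5]]))
print(f([[200,174.5],[300,174.5],[430,174.5]]),loc())
```

```text
[[-24.39, 82.35, 37.1], [-24.39, 72.66, 37.1], [-17.87, 76.69, 37.1], [-30.36, 78.25, 37.1]]
[[-24.54, -85.41, 37.1], [-24.56, -95.11, 37.1], [-18.02, -89.45, 37.1], [-30.53, -90.99, 37.1]]
[[-3.99, 68.13, 37.1], [-4.19, 6.95, 37.1], [-4.14, -72.21, 37.1]] [-44.52773778  -6.99983202  32.26382396]
```

Slot midpoint y = -6.4 and pin midpoint y = -7.0, so I correct by about -0.5 mm. The x positions and tilt agree. Now I insert, stopping on force.

Run:
```python
from h import *
y=YS-.5
env.move_straight(tgt(-.3,y,32),v=80)
env.hold(.2); f0=np.array(env.read_contact_force())
h=env.move_straight(tgt(-.3,y,-1),v=30,stop_force=15)
print(h,loc(),RR.T@(np.array(env.read_contact_force())-f0),env.read_ft_torque(),env.read_opening(),env.read_time())
d,T=wrist();pickle.dump((d,T),open('w4.pkl','wb'));save('w4.png',d['img'])
```

```text
True [-0.7140632  -7.70283682 -0.06640063] [ 2.80750308 -2.00212867  8.59372787] [ 0.26179744 -0.04457669  0.09989899] 17.903146775351193 12.45
```

View pics/w4.png

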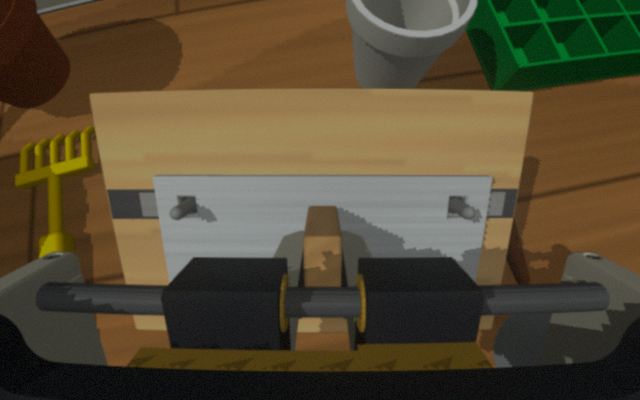

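Both pins stand through the slots, at (183,210) and (462,210), and the plate is at the face. I press home, check flatness and release.

```bash
cat > chk.py <<'E'
from h import *
def plate(d,T):
    X,u,v=cloud(d,T);L=(X-O)@RR
    s=(abs(L[:,2]-5)<4)&(L[:,0]>-5)&(L[:,0]<36)&(abs(L[:,1]-YS)<100)&(abs(L[:,1]-YS)>25)
    return np.linalg.lstsq(np.c_[L[s][:,:2],np.ones(s.sum())],L[s][:,2],rcond=None)[0],s.sum()
E
python3 - <<'E'
from chk import *
p=loc(); f0=np.array(env.read_contact_force())
h=env.move_straight(tgt(p[0],p[1],-2.5),v=20,stop_force=15)
env.hold(.4); d,T=wrist(); print('pressed',h,loc(),RR.T@(np.array(env.read_contact_force())),plate(d,T))
env.ungrasp(); env.hold(.3); p=loc()
d,T=wrist(); print('released',loc(),plate(d,T),env.read_opening())
env.move_straight(tgt(p[0],p[1],110),v=120)
env.hold(.5); d,T=wrist(); print(plate(d,T),env.read_contact_force(),env.read_time())
pickle.dump((d,T),open('w5.pkl','wb'));save('w5.png',d['img'])
E
```

```text
pressed True [-0.85816391 -7.6666551  -0.25011805] [ 0.59746388 -1.10687221  6.70770258] (array([2.13077838e-04, 9.01162814e-05, 5.05862103e+00]), np.int64(13810))
released [-2.0518383  -8.28646323 -0.8369189 ] (array([1.92814028e-04, 8.01189240e-05, 5.04832389e+00]), np.int64(13444)) 92.73410598512135
(array([-9.88742343e-04,  4.16564682e-05,  5.08843720e+00]), np.int64(5913)) [ 0.7917395   0.31601266 -0.35998335] 16.3917
```

View pics/w5.png

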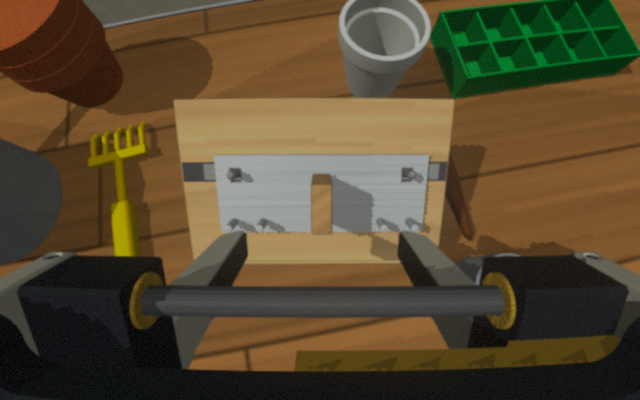

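The plate hangs flush on both pins, (235,175) and (408,175), with the slotted edge up and the gripper clear. Handing in.

```bash
python3 -c "
from h import *
d,T=pickle.load(open('w5.pkl','rb'));n=RR[:,2]
hsv=cv2.cvtColor(d['img'],cv2.COLOR_RGB2HSV)
for uc in(260,390):
    r=np.nonzero(hsv[130:170,uc,1]<50)[0].min()+130; print('edge x-40 =',((onplane(d,T,[[uc,r-.5]],O+n*5,n)-O)@RR)[0]-[40,0,0])
print(order.finish_job())"
```

```text
edge x-40 = [-3.03959429 52.12854853  5.        ]
edge x-40 = [ -3.10554606 -73.98364806   5.        ]
the job is handed in; nothing more can be done
None
```

I hung the aluminium holder on the rack with both pins through its slots and its slotted edge up. I pressed it flush, let go, backed the gripper off, and handed the job in at about 16.4 s.

- **How:** The wrist camera showed the pin bar about 7 mm to the -y side of the face's centre. A picture with the slots and pins both in view gave a further 0.5 mm sideways correction. The holder then went over both pins on the first try, without searching.
- **Flush and parallel:** After release, the plate's front is 5.09 mm above the face. With its 5 mm thickness, the underside is within about 0.1 mm of the face, and the tilt is about 0.001 rad.
- **Position and contact:** The holder's origin is about 3 mm down the slope, resting on the pins as expected. It should be about 7 to 8 mm to the -y side, judged from where I pressed it home. The gripper is over 100 mm clear.
- **Other things on the bench:** I planned the paths clear of them. Those visible in the last picture look undisturbed, but I did not measure them. I viewed 7 pictures in all.
- **Checks that disagreed:** One calculation of the slot position used the wrong plane height because of a coding slip. I corrected it before acting on it. No final check failed.

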